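Lock the clip display case with the T key

TASK

Lock the wooden display case: take the T-handled key from the tool block, push its square end fully home into the recess of the catch, and turn the catch clockwise as far as it goes, so that its tongue lies over the clear lid. Then put the key back upright, fully down, in its hole in the tool block and let go; leave the awl standing in the block and do not knock the small wooden box on the lid out of place.

Things in the scene. Friction and masses are not known exactly. Their poses are not given: they have to be found in the camera images.
- case: Fixed flat plywood display case, 210 (x) x 200 (y) x 50 mm high, on the left or right of the table. Origin: centre of its underside. A solid wooden rail, 70 mm wide, along its -x edge carries the catch at (-73, 0) mm; the rest of the top is a clear lid, flush with the rail, with steel clips visible under it.
- catch (a joint): Angle of the catch about its vertical axis, rad, growing clockwise from above. 0: unlocked, the tongue points 1.4 rad anticlockwise of the case's +x axis. 1.4: locked, at the stop, the tongue points along the case's +x over the lid. Starts between 0 and 0.3. Turns stiffly (0.08 N m) and stays where it is left.
- recess (a point): Centre of the mouth of the square recess (15.6 mm wide, 22 mm deep) in the top of the catch, a captive round steel knob 48 mm across on a 52 mm flange, top 82.5 mm above the table. z up; x points along the tongue; the recess's sides lie along x and y. Turns with the catch.
- tongue_tip (a point): Middle of the outer end of the catch's flat dark tongue (18 mm wide, 6 mm thick, just above the rail), 67 mm from the catch's axis.
- key: Loose T-shaped key, 200 g, 96 mm tall, upright in one of the block's holes. Origin: middle of its lower end, z up. Square steel tip 14 x 14 mm, 20 mm long (last 4 mm 11 x 11), sides along its x and y; round collar 32 mm across at 20 to 28 mm, which rests on the top when home in block or recess; shank 14 mm thick; wooden crossbar 84 mm along x, 16 mm along y, at 78 to 96 mm.
- block: Fixed wooden tool block 70 (x) x 180 (y) x 40 mm high, origin centre of the underside, with two vertical round holes. May stand on the left or the right of the table.
- block_hole0 (a point): Centre of the mouth of one hole, at (0, -55, 40) mm in the block's frame: 24 mm across, 32 mm deep. z up. Holds the key or the awl.
- block_hole1 (a point): Centre of the mouth of the other hole, at (0, 55, 40) mm in the block's frame: same size.
- awl: Awl with a round pear-shaped wooden handle 34 mm across (no crossbar), 92 mm tall, standing in the other hole of the block. Origin: centre of its lower end, 20 mm below the block's top.
- trinket: Small wooden box 52 x 67 x 37 mm standing on the far part of the clear lid. Origin: centre of its underside.
Not all that is in view belongs to the job. There is more than one size of the awl; the one meant has the size given above. What is shaped like the key but green is not meant.

How it is judged (in metres and radians):
On the way, in this order (a step that is already met when the one before it is completed fails the run):
1. the key's square end is fully home in the recess of the catch (z of key in the frame of recess below -0.016 m and horizontal distance between key and recess below 0.004 m and angle between key's own z axis and vertical below 0.12 rad and value of joint catch below 1 rad), for 0.2 s.
2. the catch is turned clockwise to its stop with the key in the recess (value of joint catch above 1.25 rad and z of key in the frame of recess below -0.008 m and horizontal distance between key and recess below 0.006 m), for 0.1 s.
At the end, for the whole second after the job is handed in: The catch stays within 0.15 rad of its locked stop (joint above 1.25); the key stands upright (within 0.12 rad) and at rest in a hole of the block, its tip at least 15 mm below the mouth and within 7 mm of the hole's axis; the awl still stands in the other hole (tilt under 0.2 rad) (value of joint catch above 1.25 rad and ((horizontal distance between key and block_hole0 below 0.007 m and z of key in the frame of block_hole0 below -0.015 m) or (horizontal distance between key and block_hole1 below 0.007 m and z of key in the frame of block_hole1 below -0.015 m)) and angle between key's own z axis and vertical below 0.12 rad and linear speed of key below 0.02 m/s and angle between awl's own z axis and vertical below 0.2 rad); the robot touches nothing.
It fails at once if the awl is pulled out or knocked over (distance of awl from where it was at the start of the episode above 0.02 m or angle between awl's own z axis and vertical above 0.35 rad).
It fails at once if the small wooden box on the lid is pushed more than 25 mm (distance of trinket from where it was at the start of the episode above 0.025 m).
It also fails if it takes over 58 s, if anything falls off the work surface, if the arm or the gripper's body presses on something with over 40 N, if the wrist force passes 120 N, or if a joint passes its speed limit or range.

ROBOT

A 6-joint arm with a two-finger parallel gripper is mounted at the origin on the work surface. World frame = base frame: x ahead of the robot, y to its left, z up, the work surface at z = 0. Lengths are in mm, angles in rad, forces in N, time in s.
With the tool pointing down it reaches from about 300 to 850 mm from the base axis. Payload 5.4 kg.
Tool frame: the origin (TCP) lies between the finger pads; the fingertips stand 25 mm ahead of it and the grasp point (between the pads) lies 6 mm ahead of it; z points along the fingers, y is the line along which they close (so a half turn about z gives the same grasp; the last joint's range is limited). The gripper opens to 85 mm and grips with 20 to 120 N. Pads are 22 mm wide; open, the fingers measure 114 mm over their backs; the gripper's body (76 mm by 85 mm) begins 54 mm behind the grasp point. The pads swing forward as they close: fully open they stand 13 mm farther back than shut.
Start: joints at [-1.335, 0.158, 1.597, -0, 1.386, -0.21], TCP at [247.904, -518.797, 256.299] pointing down, gripper open.
Joint ranges: [-2.91, 2.91], [-0.94, 2.29], [0.18, 2.7], [-1.29, 4.43], [0.17, 2.64], [-3, 3]. Speed limits (rad/s): [2.57, 2.57, 3.14, 3.14, 3.14, 3.14].

INTERFACE

Orientations are given as a rotation vector (axis times angle).
In Python, from cell import arm, grab_frame, ticket gives the robot as it stands.
- The arm moves only by the tool carry_out, never from a script. Its argument "plan" is one flat list of numbers, 5 for each row, row after row: the opening, from 0 (shut) to 1 (fully open), then the shift along the tool's x, y, z each as a share of 0.03 m, from -1 to 1, then the turn about the tool's z as a share of 180 degrees, from -1 to 1. A call has 1 to 20 rows; each row shifts and turns the commanded pose from where the row before left it, along the tool's axes as they then stand; what a row does not reach is not made up. A row lasts 1/10 s, in which the tool goes at most 50 mm and 8.59 degrees, less where a joint would pass 70% of its speed; a pose out of reach is approached as far as the arm can. A call with a number of a shift or a turn outside -1 to 1 is refused whole. A call with a gripper value outside its range is refused whole. The fingers move at their own pace and stop on an object; "force" is the grip in N (left out, the last holds). Time passes only in rows, so rows that do not move let the fingers close. It gives the time, the measured TCP pose, the force, the opening and the grip force at its end, in the units of the state.
- arm.get_state(): the state, without advancing time (a new reading comes with each control period).
- grab_frame(name): name is "scene" or "top" or "wrist"; returns a dict with "pixels" (384x512x3 uint8, red, green, blue), "depth" (384x512 float32, mm along the optical axis (not along the pixel's ray), 0 where there is no reading), "K" (3x3 intrinsics, pixels), "cam_to_world" (4x4, takes a point from camera to world coordinates). Camera axes: x right, y down, z forward; pixel columns grow to the right and rows downward; lengths in mm; the calibration is good to about 2 mm. A picture is of the moment at which its call begins.
- ticket.sign_off(): hands the job in; it is judged then, once.
The state is a dict: "time_s": time; "qpos": joint angles; "qvel": joint speeds; "effort": joint torques, N m; "tool_pos": TCP position; "tcp_rot": TCP orientation; "contact_force": force on the tool from outside, world axes, zero at the start; "torque": the same for the moment, N m; "width": opening from 0.0 (shut) to 1.0 (fully open); "grasp_force": force on a finger pad.
Only numpy, scipy, OpenCV 4.12 (cv2) and the standard library are available. Lean on these libraries where they do the work, as an engineer would, in place of code of your own. Each camera call takes 0.05 s, during which the arm holds its last target. There are 200 camera calls.

## Working session

There is one attempt and no reset: what is moved stays moved. The work goes in short steps, Python scripts to look and compute and a tool call to move; the robot and the scene stay as the last step left them, time stands still between calls to the robot, and variables do not carry over. Pictures are saved under pics/ and viewed, at most 10 in all, crops included, and the job is handed in when it is done.

Besides the shell and the picture viewer there is one more tool, called after "Emit:" by a JSON object that holds its "op" and its "data". carry_out: Moves the arm, as the interface text tells. Its arguments: {"type":"object","properties":{"plan":{"type":"array","items":{"type":"number","minimum":-1,"maximum":1}},"force":{"type":"number"}},"required":["plan"]}

```bash
mkdir -p pics; cat > h.py <<'E'
import numpy as np, cv2
from cell import arm, grab_frame, ticket
def cap(n):
    f=grab_frame(n); np.savez('last_%s.npz'%n,**f); return f
def load(n): return dict(np.load('last_%s.npz'%n))
def ray(f,u,v,z):
    T=f['cam_to_world'];d=T[:3,:3]@np.linalg.solve(f['K'],[u,v,1.]);o=T[:3,3]
    return o+d*(z-o[2])/d[2]
def cloud(f):
    h,w=f['depth'].shape;u,v=np.meshgrid(np.arange(w),np.arange(h))
    p=np.stack([u,v,np.ones_like(u)],-1)@np.linalg.inv(f['K']).T*f['depth'][...,None]
    return p@f['cam_to_world'][:3,:3].T+f['cam_to_world'][:3,3]
def save(f,n,crop=None,s=1):
    im=f['pixels'][...,::-1]
    if crop: a,b,c,d=crop; im=im[b:d,a:c]
    cv2.imwrite('pics/'+n,cv2.resize(im,None,fx=s,fy=s,interpolation=cv2.INTER_CUBIC))
E
python3 - <<'E'
from h import *
s=cap('scene');t=cap('top')
im=np.vstack([s['pixels'],t['pixels']])[...,::-1]
cv2.imwrite('pics/a.png',cv2.resize(t['pixels'][...,::-1],(800,600)));cv2.imwrite('pics/b.png',cv2.resize(s['pixels'][...,::-1],(800,600)))
print(arm.get_state());print(t['cam_to_world'].round(2),t['K'])
E
```

```text
{'time_s': 0.1, 'qpos': array([-1.33508125e+00,  1.59022218e-01,  1.59811334e+00,  2.50296456e-06,
        1.38617846e+00, -2.10085867e-01]), 'qvel': array([-0.00106073, -0.00334525, -0.00295459, -0.00132506,  0.00053095,
       -0.00088932]), 'effort': array([ 3.02729268e-05, -3.96989930e+01, -3.32337677e+01, -1.60006357e-04,
        4.18903728e-03,  1.25086578e-05]), 'tool_pos': array([ 247.79921112, -518.31435025,  255.39145168]), 'tcp_rot': array([-3.06219232e+00, -6.94096951e-01,  3.07680129e-05]), 'contact_force': array([ 0.07427651, -0.05374101, -0.82237609]), 'torque': array([-0.05524571,  0.01252592, -0.02501912]), 'grasp_force': 0.0, 'width': 1.0002744216942743}
[[ 2.00000e-02 -1.00000e+00  7.00000e-02  5.36470e+02]
 [-1.00000e+00 -2.00000e-02 -1.00000e-02  1.20800e+01]
 [ 1.00000e-02 -7.00000e-02 -1.00000e+00  1.02752e+03]
 [ 0.00000e+00  0.00000e+00  0.00000e+00  1.00000e+00]] [[405.12750684   0.         254.3385345 ]
 [  0.         405.12750684 196.45366768]
 [  0.           0.           1.        ]]
```

View pics/a.png

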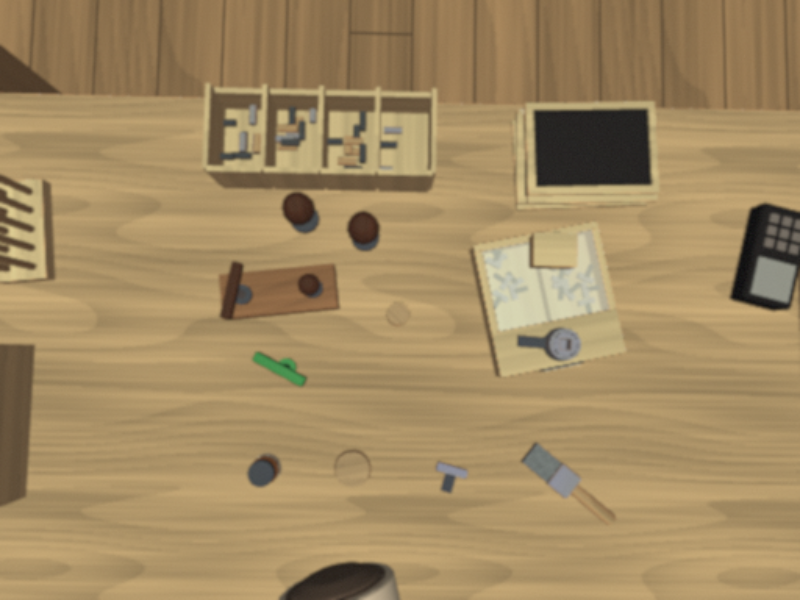

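View pics/b.png

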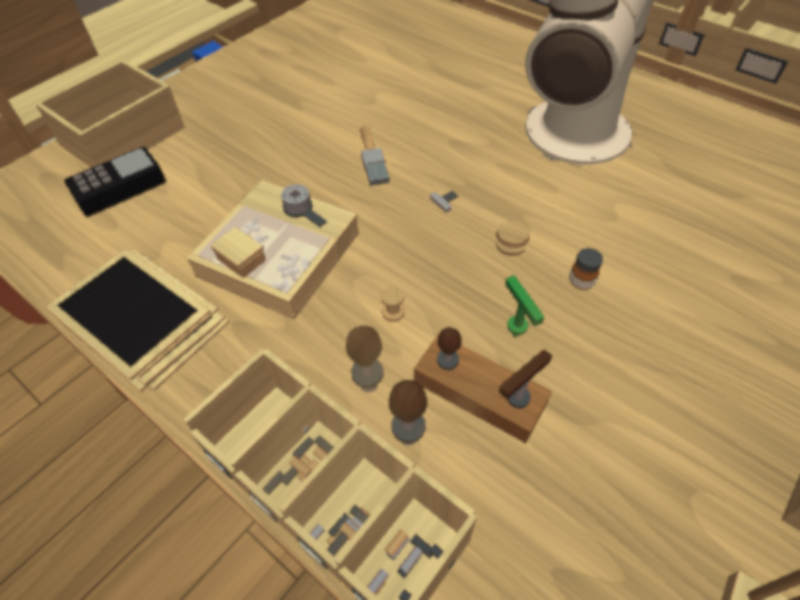

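The top view (800x600 scale) shows several candidates for the key:
- Dark T-bar in the left hole of the block at (233,290). This is the key.
- Green T at (280,368), a decoy.
- Small grey T at (450,475), lying on the table, a decoy.

For the awl:
- The one in the block at (310,285) is the one meant.
- The large pear handles at (298,208) and (363,228) are decoys.

The catch is at (563,344) with its tongue pointing left, and the box on the lid is at (555,250).

```bash
python3 - <<'E'
from h import *
t=load('top');P=cloud(t)
def reg(a,b,c,d): # 800-scale
    return [int(x*.64) for x in (a,b,c,d)]
def rect(m,z,name):
    n,l,st,ce=cv2.connectedComponentsWithStats(m.astype(np.uint8))
    i=1+np.argmax(st[1:,4]); v,u=np.nonzero(l==i)
    q=np.array([ray(t,a,b,z)[:2] for a,b in zip(u,v)]) if z else P[v,u][:,:2]
    r=cv2.minAreaRect(q.astype(np.float32));print(name,len(u),'rect',np.round(r[0],1),np.round(r[1],1),round(r[2],1),'mean',q.mean(0).round(1),'px',u.mean().round(1),v.mean().round(1),'z',np.median(P[v,u,2]).round(1))
def box(m,a,b,c,d):
    a,b,c,d=reg(a,b,c,d);o=np.zeros_like(m);o[b:d,a:c]=m[b:d,a:c];return o
Z=P[...,2]
rect(box((Z>95)&(Z<130),205,250,270,330),116,'bar')
rect(box((Z>28)&(Z<50),205,250,350,330),40,'block')
rect(box((Z>85),275,255,340,320),None,'awl')
rect(box((Z>72)&(Z<95),535,320,600,370),82.5,'knob')
rect(box((Z>35)&(Z<60),460,210,640,390),50,'case')
rect(box((Z>75)&(Z<100),520,220,590,280),87,'trinket')
rect(box((Z>85),240,340,320,400),None,'green')
s=load('scene')
a=cv2.resize(t['pixels'][165:240,130:230],(400,300),interpolation=2);b=cv2.resize(t['pixels'][195:247,310:410],(400,208),interpolation=2)
c=cv2.resize(s['pixels'][195:295,250:370],(400,333),interpolation=2);d=cv2.resize(s['pixels'][110:150,170:220],(400,208),interpolation=2)
cv2.imwrite('pics/c.png',np.hstack([np.vstack([a,b,np.zeros((33,400,3),np.uint8)]),np.vstack([c,d])])[...,::-1])
E
```

```text
bar 308 rect [622.7 240.1] [18.8 83.5] 79.6 mean [622.8 240.1] px 148.1 185.4 z 116.2
block 1605 rect [630.8 178.1] [ 71.1 163.8] 6.8 mean [629.7 175.2] px 182.5 186.2 z 41.2
awl 165 rect [586.4  82. ] [170.1  31.1] 46.0 mean [633.8 130.1] px 197.3 181.6 z 108.6
knob 306 rect [ 553.8 -250.3] [45.9 46.8] 45.4 mean [ 554.2 -250.3] px 361.0 219.9 z 82.4
case 6078 rect [ 623.2 -234.9] [213.5 202.2] 12.3 mean [ 619.2 -232.5] px 349.9 193.2 z 50.6
trinket 644 rect [ 694.9 -234.2] [68.7 53.7] 88.9 mean [ 695.4 -235. ] px 354.9 159.6 z 87.0
green 274 rect [510.5 111.9] [ 49.8 200.1] 0.6 mean [511.  171.1] px 178.3 235.7 z 96.8
```

View pics/c.png

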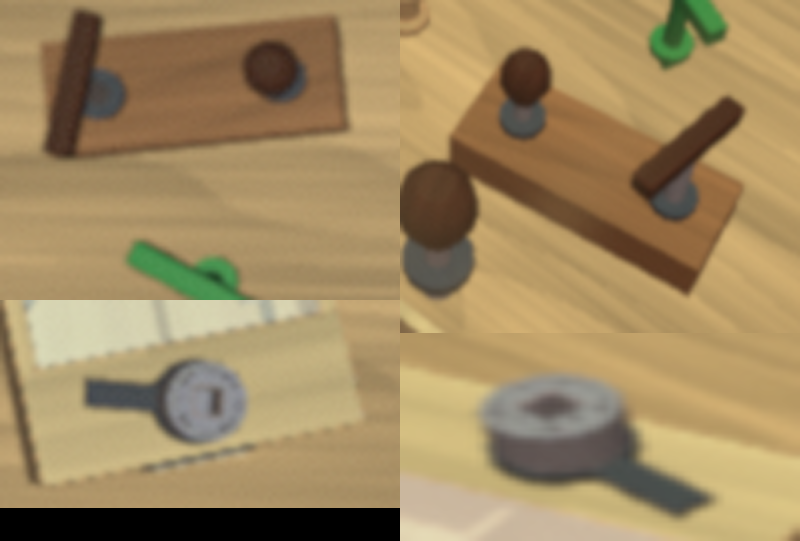

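The crops confirm it: the brown T-bar stands in the left hole of the block and the pear-handled awl in the right one. The square recess is in the knob, with the tongue pointing about +y. First I turn the wrist so tool x lies along the bar.

Emit:
{"op": "carry_out", "data": {"plan": [1, 0, 0, 0, -0.0471, 1, 0, 0, 0, -0.0471, 1, 0, 0, 0, -0.0471, 1, 0, 0, 0, -0.0471, 1, 0, 0, 0, -0.0471, 1, 0, 0, 0, -0.0471, 1, 0, 0, 0, -0.0471, 1, 0, 0, 0, -0.0471, 1, 0, 0, 0, -0.0471, 1, 0, 0, 0, -0.0471, 1, 0, 0, 0, -0.0471, 1, 0, 0, 0, -0.0471, 1, 0, 0, 0, -0.0471, 1, 0, 0, 0, -0.0471, 1, 0, 0, 0, -0.0471, 1, 0, 0, 0, -0.0471, 1, 0, 0, 0, -0.0471], "force": 60}}

```text
time_s: 1.8
tool_pos: [247.8, -518.5, 255.7]
tcp_rot: [-0.273, -3.129, -0.002]
contact_force: [0.5, 0.6, 0.0]
width: 0.997
grasp_force: 0.0
```

Emit:
{"op": "carry_out", "data": {"plan": [1, -0.276, 0.969, 0, 0, 1, -0.276, 0.969, 0, 0, 1, -0.276, 0.969, 0, 0, 1, -0.276, 0.969, 0, 0, 1, -0.276, 0.969, 0, 0, 1, -0.276, 0.969, 0, 0, 1, -0.276, 0.969, 0, 0, 1, -0.276, 0.969, 0, 0, 1, -0.276, 0.969, 0, 0, 1, -0.276, 0.969, 0, 0, 1, -0.276, 0.969, 0, 0, 1, -0.276, 0.969, 0, 0, 1, -0.276, 0.969, 0, 0, 1, -0.276, 0.969, 0, 0, 1, -0.276, 0.969, 0, 0, 1, -0.276, 0.969, 0, 0]}}

```text
time_s: 3.4
tool_pos: [461.8, -83.6, 255.9]
tcp_rot: [-0.283, -3.128, -0.0]
contact_force: [0.6, 0.3, 0.2]
width: 1.004
grasp_force: 0.0
```

Emit:
{"op": "carry_out", "data": {"plan": [1, -0.276, 0.969, 0, 0, 1, -0.276, 0.969, 0, 0, 1, -0.276, 0.969, 0, 0, 1, -0.276, 0.969, 0, 0, 1, -0.276, 0.969, 0, 0, 1, -0.276, 0.969, 0, 0, 1, -0.276, 0.969, 0, 0, 1, -0.276, 0.969, 0, 0, 1, -0.276, 0.969, 0, 0, 1, -0.276, 0.969, 0, 0, 1, -0.276, 0.969, 0, 0, 0.6, 0, 0, 0, 0, 0.6, 0, 0, 0, 0]}}

```text
time_s: 4.7
tool_pos: [608.3, 213.4, 255.5]
tcp_rot: [-0.281, -3.128, 0.001]
contact_force: [-0.2, -0.5, 0.0]
width: 0.685
grasp_force: 0.0
```

```bash
cat >> h.py <<'E'
def pose():
    s=arm.get_state(); R=cv2.Rodrigues(np.array(s['tcp_rot']))[0]
    return np.array(s['tool_pos']),R,np.degrees(np.arctan2(R[1,0],R[0,0])),s
def delta(target,th=None):
    p,R,a,s=pose(); d=R.T@(np.array(target)-p)
    print('TCP',p.round(1),'th',a.round(2),'tool delta mm',d.round(2),'share',(d/30).round(3), 'turn share' ,None if th is None else round(((a-th+180)%360-180)/180,4))
E
python3 - <<'E'
from h import *
w=cap('wrist');save(w,'d.png',None,1.2)
P=cloud(w);Z=P[...,2]
m=((Z>95)&(Z<130)).astype(np.uint8)
n,l,st,ce=cv2.connectedComponentsWithStats(m)
for i in range(1,n):
    if st[i,4]<200: continue
    v,u=np.nonzero(l==i);zz=np.median(Z[v,u]);q=np.array([ray(w,a,b,116)[:2] for a,b in zip(u,v)])
    r=cv2.minAreaRect(q.astype(np.float32));print(st[i],zz.round(1),np.round(r[0],1),np.round(r[1],1),round(r[2],2))
print(w['cam_to_world'].round(3))
delta([622.7,240.1,113])
E
```

```text
[ 134   54   97   45 1382] 95.8 [511.9 176.2] [76.2 13.7] 62.69
[ 274  145   22   93 1766] 115.4 [620.6 240.5] [16.7 83.9] 79.64
[155 205  35  33 893] 107.5 [628.9 137.6] [31. 31.] 79.73
[ 190  295   47   46 1422] 119.2 [737.1 151.2] [46.6 53.9] 78.93
[ 91 366  45  18 417] 99.4 [788.4  30.8] [47.6 23.1] 79.76
[[ 1.79000e-01  9.41000e-01  2.88000e-01  5.34473e+02]
 [ 9.84000e-01 -1.70000e-01 -5.30000e-02  2.26529e+02]
 [-1.00000e-03  2.93000e-01 -9.56000e-01  3.72827e+02]
 [ 0.00000e+00  0.00000e+00  0.00000e+00  1.00000e+00]]
TCP [608.2 212.8 255.7] th 169.67 tool delta mm [ -9.54  29.58 142.68] share [-0.318  0.986  4.756] turn share None
```

View pics/d.png

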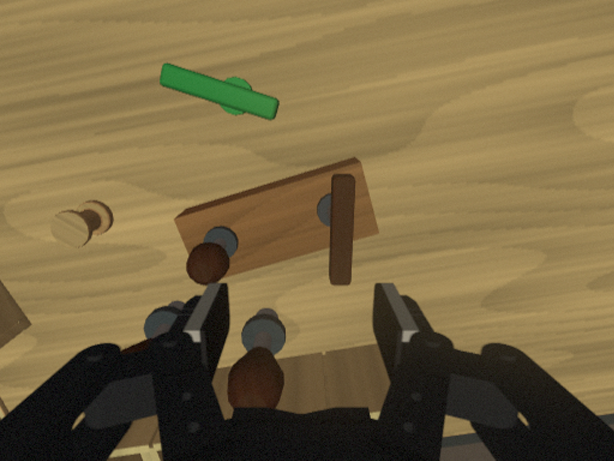

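The wrist view shows the key bar at (341,230), between the finger planes, with its collar at (325,208). The awl is at (208,262) and the green decoy at (220,92). Both cameras agree on the bar to within 2 mm, so I go down and grip.

Emit:
{"op": "carry_out", "data": {"plan": [0.6, -0.125, 0.49, 0, 0, 0.6, -0.125, 0.49, 0, 0, 0.6, 0, 0, 0.8, 0, 0.6, 0, 0, 0.8, 0, 0.6, 0, 0, 0.8, 0, 0.6, 0, 0, 0.8, 0, 0.6, 0, 0, 0.8, 0, 0.6, 0, 0, 0.75, 0, 0.6, 0, 0, 0, 0, 0.6, 0, 0, 0, 0]}}

```text
time_s: 5.75
tool_pos: [621.1, 240.0, 114.1]
tcp_rot: [-0.284, -3.128, 0.0]
contact_force: [-0.1, 0.5, -0.1]
width: 0.601
grasp_force: 0.0
```

Emit:
{"op": "carry_out", "data": {"plan": [0, 0, 0, 0, 0, 0, 0, 0, 0, 0, 0, 0, 0, 0, 0, 0, 0, 0, 0, 0, 0, 0, 0, 0, 0, 0, 0, 0, 0, 0, 0, 0, 0, 0, 0, 0, 0, 0, 0, 0]}}

```text
time_s: 6.55
tool_pos: [622.4, 241.2, 115.7]
tcp_rot: [0.282, 3.126, 0.001]
contact_force: [-0.8, 0.4, 6.8]
width: 0.17
grasp_force: 59.5
```

Emit:
{"op": "carry_out", "data": {"plan": [0, 0, 0, -0.3, 0, 0, 0, 0, -0.6, 0, 0, 0, 0, -0.8, 0, 0, 0, 0, -0.8, 0, 0, 0, 0, -0.8, 0, 0, 0, 0, -0.8, 0, 0, 0, 0, 0, 0, 0, 0, 0, 0, 0]}}

```text
time_s: 7.35
tool_pos: [621.0, 240.8, 236.2]
tcp_rot: [-0.283, -3.128, 0.0]
contact_force: [0.0, 0.0, -1.8]
width: 0.178
grasp_force: 58.9
```

```bash
python3 - <<'E'
from h import *
p,R,a,s=pose();print(p.round(1),a,s['width'],s['grasp_force'],s['contact_force'])
w=cap('wrist');t=cap('top');c=cap('scene')
x=cv2.resize(w['pixels'][100:384,100:420],(450,400));
P=cloud(c);
# scene crop about key
q=np.linalg.inv(c['cam_to_world'])@[*(p+[0,0,-40]),1];uv=c['K']@q[:3];u,v=(uv[:2]/uv[2]).astype(int);print(u,v)
y=cv2.resize(c['pixels'][max(v-65,0):v+65,max(u-55,0):u+55],(340,400),interpolation=2)
cv2.imwrite('pics/e.png',np.hstack([x,y])[...,::-1])
E
```

```text
[621.  240.8 236.2] 169.66955500126514 0.17792990567175365 58.91886234283447 [ 0.03043239  0.04635337 -1.78941668]
343 213
```

View pics/e.png

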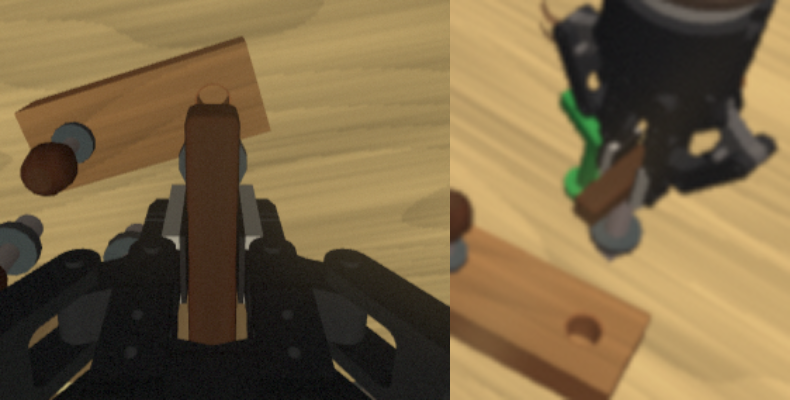

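The key is held square in the fingers: bar at crop (213,225), with its collar visible below it. The empty hole is visible in the scene view at (585,328). Next I measure the key in the hand.

```bash
python3 - <<'E'
from h import *
p,R,a,s=pose()
w=load('wrist');P=cloud(w);T=(P-p)@R   # tool frame
hsv=cv2.cvtColor(w['pixels'],cv2.COLOR_RGB2HSV)
box=np.zeros(w['depth'].shape,bool);box[150:360,200:300]=1
tz=T[...,2]
m=box&(hsv[...,1]>90)&(tz>-15)&(tz<12)
n,l,st,ce=cv2.connectedComponentsWithStats(m.astype(np.uint8));i=1+np.argmax(st[1:,4])
v,u=np.nonzero(l==i);z=np.median(tz[v,u]);print(st[i],'bar tz',z, np.percentile(tz[v,u],[5,50,95]).round(1))
# cast on bar top plane
pts=np.array([ (ray(w,a_,b_,p[2]-z)-p)@R for a_,b_ in zip(u,v)])
r=cv2.minAreaRect(pts[:,:2].astype(np.float32));print(np.round(r[0],2),np.round(r[1],1),round(r[2],2))
# vertical-range-limited centre
print('x range',np.percentile(pts[:,0],[0,1,99,100]).round(1),'mid y',np.median(pts[:,1]).round(2))
m=box&(tz>60)&(tz<95);v,u=np.nonzero(m);print('collar n',len(u), 'tz',np.percentile(tz[m],[5,50,95]).round(1),'y range',T[m][:,1].min().round(1),T[m][:,1].max().round(1),'x range',np.percentile(T[m][:,0],[1,99]).round(1))
E
```

```text
[ 229  174   45  171 6194] bar tz -1.7626985544961808 [-2.9 -1.8  1. ]
[3.17 0.19] [82.2 18.9] 0.01
x range [-37.9 -36.2  43.5  44.3] mid y 0.18
collar n 230 tz [65.  66.1 69.2] y range -15.2 16.0 x range [-9.6  8.6]
```

```bash
python3 - <<'E'
from h import *
from scipy.optimize import least_squares
p,R,a,s=pose()
w=load('wrist');P=cloud(w);T=(P-p)@R;tz=T[...,2]
m=(tz>58)&(tz<90)&(abs(T[...,1])<22)&(abs(T[...,0])<30)
L=[];
for v in np.nonzero(m.any(1))[0]:
    us=np.nonzero(m[v])[0]; print(v,us.min(),us.max(),T[v,us.min()].round(1),T[v,us.max()].round(1))
    for u in (us.min()-.5,us.max()+.5):
        L.append((ray(w,u,v,p[2]-66.2)-p)@R)
L=np.array(L)[:,:2]
f=least_squares(lambda c:np.hypot(L[:,0]-c[0],L[:,1]-c[1])-16,[0,0],loss='soft_l1');print(f.x,np.abs(f.fun).mean())
g=w['pixels'].mean(2)
for u in (246,251,256): print(u,g[165:185,u].round().astype(int), T[170:182,u,2].round(1))
E
```

```text
199 270 270 [ 8.4 12.8 71.9] [ 8.4 12.8 71.9]
200 270 270 [ 8.8 12.6 68.7] [ 8.8 12.6 68.7]
201 231 271 [  7.5 -12.6  70.6] [ 7.2 13.4 71.3]
202 230 271 [  5.8 -13.4  73.4] [ 7.7 13.2 68.1]
203 230 272 [  6.7 -13.1  69.2] [ 5.6 14.2 72.1]
204 229 272 [  4.7 -14.1  72.5] [ 5.9 14.  69.2]
205 229 273 [  5.1 -13.9  69.7] [ 4.2 14.8 72. ]
206 229 273 [  5.1 -13.7  67.8] [ 5.3 14.5 67.3]
207 228 274 [  3.7 -14.5  69.6] [ 3.6 15.4 69.9]
208 228 274 [  4.5 -14.2  65.7] [ 3.5 15.3 68.4]
209 227 274 [  2.2 -15.2  69.9] [ 3.6 15.1 66.3]
210 227 274 [  2.5 -15.1  67.4] [ 2.8 15.1 66.6]
211 227 275 [  2.3 -15.   66.1] [ 2.1 15.8 66.7]
212 227 275 [  1.4 -15.   66.7] [ 1.7 15.8 65.9]
213 227 275 [  0.8 -15.   66.5] [ 1.2 15.7 65.4]
214 227 275 [  0.5 -15.   65.4] [-0.3 15.9 67.3]
215 227 275 [ -0.8 -15.1  67. ] [ 0.1 15.7 64.8]
216 227 275 [ -1.3 -15.1  66.5] [-1.7 16.  67.5]
217 227 274 [ -2.  -15.1  66.5] [-1.6 15.2 65.6]
218 227 274 [ -2.5 -15.1  66.1] [-2.1 15.1 65. ]
219 227 274 [ -3.1 -15.1  65.9] [-3.5 15.3 66.7]
220 227 274 [ -4.7 -15.2  67.9] [-4.3 15.3 66.9]
221 227 274 [ -4.8 -15.2  66
[... 232 characters left out ...]
8.5 -13.3  67. ] [-7.9 14.  65.7]
227 231 271 [ -8.3 -12.5  65. ] [-9.  13.4 66.4]
228 231 271 [ -9.6 -12.6  66.2] [-9.6 13.4 66.2]
229 270 270 [-10.7  12.8  67. ] [-10.7  12.8  67. ]
230 270 270 [-11.1  12.8  66.4] [-11.1  12.8  66.4]
[-0.50086     0.28904664] 0.2217846498956752
246 [95 92 93 93 96 94 93 91 75 36 36 40 32 33 38 38 38 45 47 50] [224.7 227.8 227.2 226.6  12.4   9.6   9.1   7.3   5.5   3.6   1.9   0.7]
251 [93 94 91 92 95 95 92 93 74 35 37 33 36 37 39 36 43 41 47 48] [225.6 227.  225.4 226.4  13.   10.3   8.5   6.    5.8   4.2   2.   -0.3]
256 [97 91 94 94 92 90 94 91 80 40 36 37 40 37 41 37 42 44 43 48] [227.5 226.5 226.6 226.8  11.6   8.7   8.9   7.9   6.2   2.9   1.6  -0.7]
```

Emit:
{"op": "carry_out", "data": {"plan": [0, -0.149, -0.941, 0, 0, 0, -0.149, -0.941, 0, 0, 0, -0.149, -0.941, 0, 0, 0, -0.149, -0.941, 0, 0, 0, -0.149, -0.941, 0, 0, 0, -0.149, -0.941, 0, 0, 0, -0.149, -0.941, 0, 0, 0, -0.149, -0.941, 0, 0, 0, -0.149, -0.941, 0, 0, 0, -0.149, -0.941, 0, 0, 0, -0.149, -0.941, 0, 0, 0, -0.149, -0.941, 0, 0, 0, -0.149, -0.941, 0, 0, 0, -0.149, -0.941, 0, 0, 0, -0.149, -0.941, 0, 0, 0, -0.149, -0.941, 0, 0, 0, -0.149, -0.941, 0, 0, 0, 0, 0, 0, 0, 0, 0, 0, 0, 0, 0, 0, 0, 0, 0]}}

```text
time_s: 9.5
tool_pos: [609.7, -243.8, 235.8]
tcp_rot: [-0.282, -3.127, -0.002]
contact_force: [-0.1, -0.1, -1.7]
width: 0.172
grasp_force: 59.0
```

```bash
python3 - <<'E'
from h import *
p,R,a,s=pose();print(p.round(1),a,s['time_s'])
w=cap('wrist');save(w,'f.png',None,1.5)
P=cloud(w);Z=P[...,2]
m=((Z>76)&(Z<90)&(np.hypot(P[...,0]-554,P[...,1]+250)<40)).astype(np.uint8)
v,u=np.nonzero(m)
c,_=cv2.findContours(m,cv2.RETR_EXTERNAL,cv2.CHAIN_APPROX_NONE);c=max(c,key=cv2.contourArea)[:,0]
q=np.array([ray(w,x,y,82.5)[:2] for x,y in c]);print('knob',len(u),cv2.minEnclosingCircle(q.astype(np.float32)),cv2.fitEllipse(q.astype(np.float32)), 'px',u.mean(),v.mean(),'z',np.median(Z[v,u]))
E
```

```text
[ 609.7 -243.8  235.8] 169.70537193006516 9.5
knob 2060 ((553.5460205078125, -252.54769897460938), 23.69636344909668) ((553.6337280273438, -252.52883911132812), (46.35690689086914, 46.41828155517578), 119.4353256225586) px 228.8995145631068 119.70825242718446 z 81.86403641587378
```

View pics/f.png

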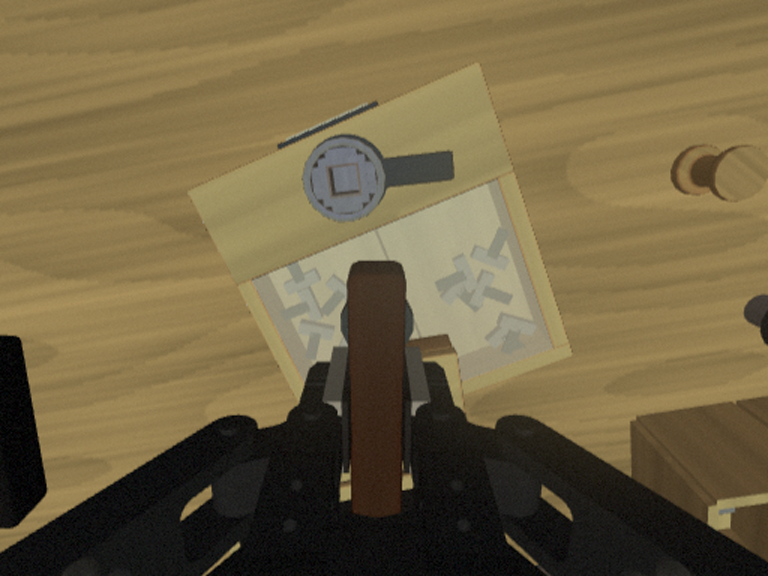

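The wrist view shows the recess square at (345,179), the knob around it, and the tongue running right to (453,165). The lid's trinket is at (440,360), behind the key. Next I get the tongue angle and the recess centre.

```bash
python3 - <<'E'
from h import *
p,R,a,s=pose()
w=load('wrist');P=cloud(w);g=w['pixels'].astype(int)
hsv=cv2.cvtColor(w['pixels'],cv2.COLOR_RGB2HSV)
K=np.array([553.6,-252.5])
d=np.hypot(P[...,0]-K[0],P[...,1]-K[1])
m=(g.max(2)<115)&(hsv[...,1]<90)&(d>28)&(d<75)&(P[...,2]>45)&(P[...,2]<68)
n,l,st,ce=cv2.connectedComponentsWithStats(m.astype(np.uint8));i=1+np.argmax(st[1:,4]);v,u=np.nonzero(l==i)
zt=np.median(P[v,u,2]);q=np.array([ray(w,x,y,zt)[:2] for x,y in zip(u,v)]).astype(np.float32)
r=cv2.minAreaRect(q);print('tongue',st[i],zt,r);vx,vy,x0,y0=cv2.fitLine(q,2,0,.01,.01).ravel();print('line ang',np.degrees(np.arctan2(vy,vx)),'knob->mean ang',np.degrees(np.arctan2(q[:,1].mean()-K[1],q[:,0].mean()-K[0])),'max d',np.hypot(*(q-K).T).max())
# recess: rectify knob top
N=240;sc=4
xs=(np.arange(N)-N/2)/sc
X,Y=np.meshgrid(xs,xs); W=np.stack([K[0]+Y*-1,K[1]-X,np.full_like(X,82.5)],-1)  # up=+x, left=+y
T=np.linalg.inv(w['cam_to_world']);c=W@T[:3,:3].T+T[:3,3];uv=c@w['K'].T;uv=(uv[...,:2]/uv[...,2:]).astype(np.float32)
rec=cv2.remap(w['pixels'],uv[...,0],uv[...,1],cv2.INTER_CUBIC)[...,::-1]
cv2.imwrite('pics/g.png',cv2.resize(rec,(600,600),interpolation=2))
E
```

```text
tongue [258 100  45  25 838] 56.697101422341774 ((556.5765380859375, -206.00991821289062), (40.143341064453125, 18.079509735107422), 86.05591583251953)
line ang 85.835045 knob->mean ang 86.4488002114188 max d 66.65640788042732
```

View pics/g.png

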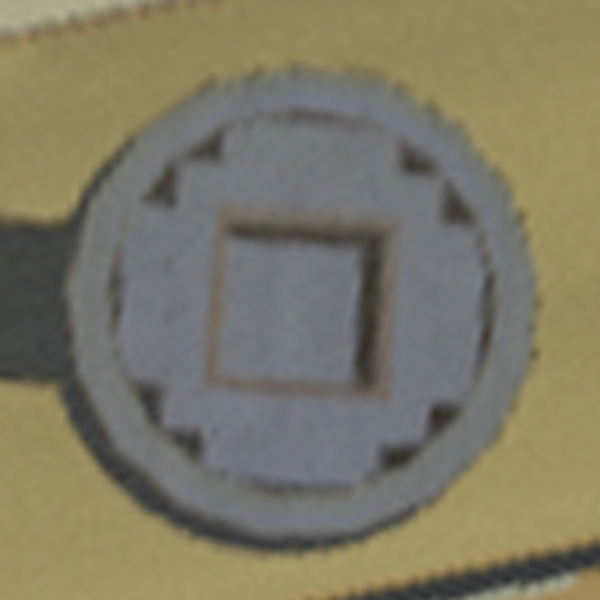

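Emit:
{"op": "carry_out", "data": {"plan": [0, 0, 0, 0, -0.0356, 0, 0, 0, 0, 0, 0, 0.627, -0.146, 0, 0, 0, 0.627, -0.146, 0, 0, 0, 0.627, -0.146, 0, 0, 0, 0, 0, 0.55, 0, 0, 0, 0, 0.55, 0, 0, 0, 0, 0.55, 0, 0, 0, 0, 0, 0, 0, 0, 0, 0, 0, 0, 0, 0, 0, 0]}}

```text
time_s: 10.65
tool_pos: [553.4, -254.3, 188.7]
tcp_rot: [0.108, 3.138, -0.002]
contact_force: [0.2, -0.3, -1.1]
width: 0.175
grasp_force: 59.0
```

```bash
python3 - <<'E'
from h import *
delta([552.5,-253.0,180],176.1)
c=cap('scene');t=cap('top')
p,R,a,s=pose()
def crop(f,pt,r,s):
    q=np.linalg.inv(f['cam_to_world'])@[*pt,1];uv=f['K']@q[:3];u,v=(uv[:2]/uv[2]).astype(int);print(u,v)
    return cv2.resize(f['pixels'][v-r:v+r,u-r:u+r],(s,s),interpolation=cv2.INTER_CUBIC)
cv2.imwrite('pics/i.png',np.hstack([crop(c,[553,-253,100],30,400),crop(t,[553,-253,90],30,400)])[...,::-1])
E
```

```text
TCP [ 553.4 -254.3  188.7] th 176.06 tool delta mm [1.05 1.25 8.68] share [0.035 0.042 0.289] turn share -0.0002
187 118
363 220
```

View pics/i.png

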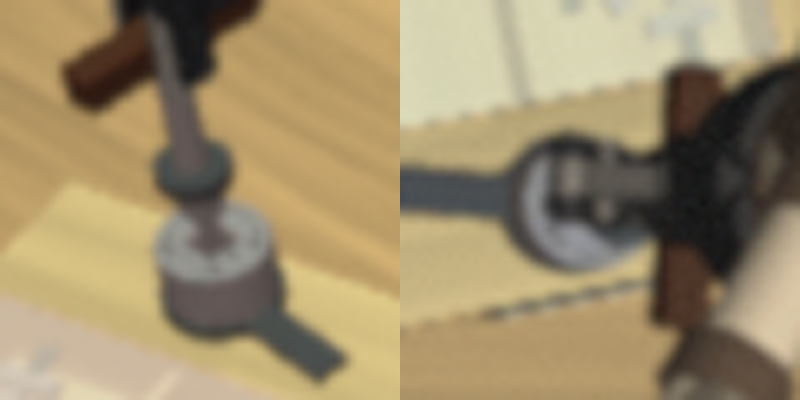

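The scene view shows the tip just above the recess at (208,232). I correct by about 1 mm and go down gently.

Emit:
{"op": "carry_out", "data": {"plan": [0, 0.03, 0.035, 0.1, 0, 0, 0, 0, 0, 0, 0, 0, 0, 0.1, 0, 0, 0, 0, 0.1, 0, 0, 0, 0, 0.1, 0, 0, 0, 0, 0.1, 0, 0, 0, 0, 0, 0]}}

```text
time_s: 11.45
tool_pos: [552.2, -253.2, 172.4]
tcp_rot: [0.108, 3.139, -0.001]
contact_force: [1.6, 0.5, -1.3]
width: 0.175
grasp_force: 59.2
```

Emit:
{"op": "carry_out", "data": {"plan": [0, 0, 0, 0.1, 0, 0, 0, 0, 0.1, 0, 0, 0, 0, 0, 0]}}

```text
time_s: 11.75
tool_pos: [552.1, -253.0, 165.6]
tcp_rot: [0.108, 3.139, 0.0]
contact_force: [2.8, 0.3, -3.1]
width: 0.178
grasp_force: 59.0
```

Emit:
{"op": "carry_out", "data": {"plan": [0, -0.015, 0, 0.1, 0, 0, 0, 0, 0.1, 0, 0, 0, 0, 0.1, 0, 0, 0, 0, 0, 0, 0, 0, 0, 0, 0]}}

```text
time_s: 12.25
tool_pos: [552.6, -253.2, 158.1]
tcp_rot: [0.107, 3.139, -0.0]
contact_force: [-1.1, 2.1, 5.7]
width: 0.171
grasp_force: 60.0
```

Emit:
{"op": "carry_out", "data": {"plan": [0, 0, 0, 0.05, 0, 0, 0, 0, 0.03, 0, 0, 0, 0, 0, 0, 0, 0, 0, 0, 0]}}

```text
time_s: 12.65
tool_pos: [552.9, -253.3, 158.0]
tcp_rot: [0.107, 3.139, -0.001]
contact_force: [-6.0, 4.1, 16.1]
width: 0.174
grasp_force: 61.9
```

```bash
python3 - <<'E'
from h import *
p,R,a,s=pose();w=cap('wrist');P=cloud(w);T=(P-p)@R
m=(abs(T[...,1])<5)&(T[...,0]>5)&(T[...,0]<38)&(T[...,2]<6)&(T[...,2]>-12)
print(p.round(1),'bar top z',np.percentile(P[m][:,2],[10,50,90]).round(1),'tool',np.median(T[m][:,2]).round(1),s['contact_force'].round(1))
m=(abs(T[...,1])>10)&(abs(T[...,1])<16)&(abs(T[...,0])<12)&(T[...,2]>55)&(T[...,2]<100);print('collar/knob z',np.round(np.percentile(P[m][:,2],[5,50,90,97]),1))
E
```

```text
[ 552.9 -253.3  158. ] bar top z [157.5 158.3 159. ] tool -0.3 [-6.   4.1 16.1]
collar/knob z [78.9 89.6 90.8 91.2]
```

Bar top is at 158.3 mm against 158.5 expected, and collar top at 90 mm, so the key is home. I turn clockwise.

Emit:
{"op": "carry_out", "data": {"plan": [0, 0.01, 0.01, -0.02, 0.03, 0, 0, 0, 0, 0.03, 0, 0, 0, 0, 0.03, 0, 0, 0, 0, 0.03, 0, 0, 0, 0, 0.03, 0, 0, 0, 0, 0.03, 0, 0, 0, 0, 0, 0, 0, 0, 0, 0], "force": 80}}

```text
time_s: 13.5
tool_pos: [553.2, -253.0, 158.1]
tcp_rot: [0.978, 2.982, -0.0]
contact_force: [-0.9, 4.1, 11.9]
width: 0.173
grasp_force: 80.2
```

Emit:
{"op": "carry_out", "data": {"plan": [0, 0, 0, 0, 0.03, 0, 0, 0, 0, 0.03, 0, 0, 0, 0, 0.03, 0, 0, 0, 0, 0.03, 0, 0, 0, 0, 0.03, 0, 0, 0, 0, 0.03, 0, 0, 0, 0, 0.03, 0, 0, 0, 0, 0.025, 0, 0, 0, 0, 0, 0, 0, 0, 0, 0]}}

```text
time_s: 14.5
tool_pos: [553.1, -252.8, 158.1]
tcp_rot: [1.989, 2.429, 0.002]
contact_force: [-1.7, 4.3, 12.3]
width: 0.164
grasp_force: 80.3
```

```bash
python3 - <<'E'
from h import *
p,R,a,s=pose();print(p,a,s['contact_force'],s['torque'])
E
```

```text
[ 553.14242812 -252.82313541  158.13060587] 101.38234677543937 [-1.66962288  4.33194181 12.25438526] [ 0.73554563  0.41793833 -0.05185239]
```

Emit:
{"op": "carry_out", "data": {"plan": [0, 0, 0, 0, 0.015, 0, 0, 0, 0, 0.015, 0, 0, 0, 0, 0]}}

```text
time_s: 14.8
tool_pos: [553.1, -252.8, 158.1]
tcp_rot: [2.102, 2.332, 0.002]
contact_force: [-0.5, 4.8, 12.2]
width: 0.173
grasp_force: 80.3
```

```bash
python3 - <<'E'
from h import *
p,R,a,s=pose();print(p,a,s['contact_force'],s['torque'])
c=cap('scene');t=cap('top')
g=t['pixels'].astype(int);P=cloud(t)
K=np.array([554.2,-251.]);d=np.hypot(P[...,0]-K[0],P[...,1]-K[1])
m=(d>27)&(d<75)&(P[...,2]>45)&(P[...,2]<66)&(g.max(2)<115)&(P[...,0]>K[0])
v,u=np.nonzero(m);q=P[v,u,:2];print(len(u),np.degrees(np.arctan2(q[:,1].mean()-K[1],q[:,0].mean()-K[0])),np.hypot(*(q-K).T).max())
cv2.imwrite('pics/j.png',np.hstack([cv2.resize(c['pixels'][75:165,110:240],(433,300)),cv2.resize(t['pixels'][140:250,295:405],(300,300))])[...,::-1])
E
```

```text
[ 553.14429566 -252.81051     158.14643693] 95.93875789126791 [-0.50575709  4.79211941 12.1684267 ] [ 7.56197381e-01  3.72561271e-01 -9.62075279e-05]
99 13.782550467499176 65.40087411764239
```

View pics/j.png

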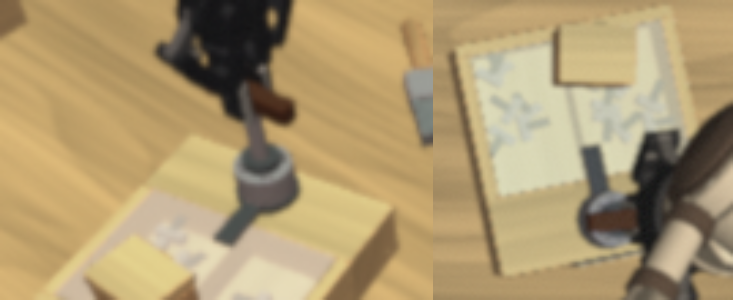

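The tongue now lies over the lid along the case's +x (scene (235,225), top (595,175)). I add a few degrees to make sure it is at the stop.

Emit:
{"op": "carry_out", "data": {"plan": [0, 0, 0, 0, 0.02, 0, 0, 0, 0, 0.02, 0, 0, 0, 0, 0]}}

```text
time_s: 15.2
tool_pos: [553.3, -252.6, 158.1]
tcp_rot: [2.243, 2.197, 0.002]
contact_force: [-1.5, 5.0, 12.5]
width: 0.17
grasp_force: 80.4
```

```bash
python3 - <<'E'
from h import *
p,R,a,s=pose();print(p,a,s['contact_force'],s['torque'])
t=cap('top')
g=t['pixels'].astype(int);P=cloud(t)
K=np.array([554.2,-251.]);d=np.hypot(P[...,0]-K[0],P[...,1]-K[1])
m=(d>27)&(d<75)&(P[...,2]>45)&(P[...,2]<66)&(g.max(2)<115)&(P[...,0]>K[0])
v,u=np.nonzero(m);q=P[v,u,:2];print(len(u),np.degrees(np.arctan2(q[:,1].mean()-K[1],q[:,0].mean()-K[0])),cv2.minAreaRect(q.astype(np.float32)))
E
```

```text
[ 553.2553013  -252.59211872  158.12858819] 88.80686163133603 [-1.47357162  4.9675754  12.53758514] [0.8360218  0.23449977 0.50458624]
100 13.280454366452005 ((598.695068359375, -240.77597045898438), (39.1898193359375, 15.273568153381348), 12.88338565826416)
```

At the stop: torque 0.5 N m and the tongue no longer moves. I back off by the play and lift out straight.

Emit:
{"op": "carry_out", "data": {"plan": [0, 0, 0, 0, -0.02, 0, 0, 0, -0.03, -0.017, 0, 0, 0, 0, 0, 0, 0, 0, -0.1, 0, 0, 0, 0, -0.15, 0, 0, 0, 0, -0.2, 0, 0, 0, 0, -0.3, 0, 0, 0, 0, -0.5, 0, 0, 0, 0, -0.7, 0, 0, 0, 0, -0.7, 0, 0, 0, 0, 0, 0, 0, 0, 0, 0, 0], "force": 60}}

```text
time_s: 16.45
tool_pos: [551.9, -253.0, 236.5]
tcp_rot: [2.113, 2.324, -0.001]
contact_force: [-0.3, 0.6, -1.9]
width: 0.172
grasp_force: 78.3
```

```bash
python3 - <<'E'
from h import *
from scipy.optimize import least_squares
p,R,a,s=pose();print(p.round(1),a,s['contact_force'].round(1))
w=cap('wrist');P=cloud(w);T=(P-p)@R;tz=T[...,2]
hsv=cv2.cvtColor(w['pixels'],cv2.COLOR_RGB2HSV)
m=(abs(T[...,1])<14)&(abs(T[...,0])<48)&(tz>-8)&(tz<4)&(hsv[...,1]>90);v,u=np.nonzero(m)
print('bar',len(u),np.median(tz[m]),cv2.minAreaRect(T[m][:,:2].astype(np.float32)),np.degrees(np.arctan(np.polyfit(T[m][:,0],T[m][:,1],1)[0])))
m=(tz>58)&(tz<90)&(abs(T[...,1])<22)&(abs(T[...,0])<30);print('collar y',T[m][:,1].min(),T[m][:,1].max(),np.percentile(tz[m],[5,50]))
t=cap('top');g=t['pixels'].astype(int);P=cloud(t)
K=np.array([554.2,-251.]);d=np.hypot(P[...,0]-K[0],P[...,1]-K[1])
m=(d>27)&(d<75)&(P[...,2]>45)&(P[...,2]<66)&(g.max(2)<115)&(P[...,0]>K[0])
q=P[m][:,:2];print(len(q),'tongue',np.degrees(np.arctan2(q[:,1].mean()-K[1],q[:,0].mean()-K[0])),cv2.minAreaRect(q.astype(np.float32)))
E
```

```text
[ 551.9 -253.   236.5] 95.42787515886529 [-0.3  0.6 -1.9]
bar 5898 0.21350125815117976 ((1.826416015625, 0.044114112854003906), (17.37557029724121, 79.81336212158203), 89.09619140625) -0.026447111905827072
collar y -15.413641688916604 15.679525823849529 [67.30335901 68.18453859]
101 tongue 13.39888173586718 ((598.396484375, -240.65203857421875), (38.58404541015625, 15.893857955932617), 12.91828441619873)
```

Emit:
{"op": "carry_out", "data": {"plan": [0, 0, 0, 0, -0.0459, 0, 0, 0, 0, -0.0459, 0, 0, 0, 0, -0.0459, 0, 0, 0, 0, -0.0459, 0, 0, 0, 0, -0.0459, 0, 0, 0, 0, -0.0459, 0, 0, 0, 0, -0.0459, 0, 0, 0, 0, -0.0459, 0, 0, 0, 0, -0.0459, 0, 0, 0, 0, 0]}}

```text
time_s: 17.55
tool_pos: [551.4, -252.4, 234.3]
tcp_rot: [-0.279, -3.127, -0.002]
contact_force: [-0.0, 1.1, -2.0]
width: 0.171
grasp_force: 78.2
```

Emit:
{"op": "carry_out", "data": {"plan": [0, 0.04, 0.977, 0, 0, 0, 0.04, 0.977, 0, 0, 0, 0.04, 0.977, 0, 0, 0, 0.04, 0.977, 0, 0, 0, 0.04, 0.977, 0, 0, 0, 0.04, 0.977, 0, 0, 0, 0.04, 0.977, 0, 0, 0, 0.04, 0.977, 0, 0, 0, 0.04, 0.977, 0, 0, 0, 0.04, 0.977, 0, 0, 0, 0.04, 0.977, 0, 0, 0, 0.04, 0.977, 0, 0, 0, 0.04, 0.977, 0, 0, 0, 0.04, 0.977, 0, 0, 0, 0.04, 0.977, 0, 0, 0, 0.04, 0.977, 0, 0, 0, 0.04, 0.977, 0, 0, 0, 0, 0, 0, 0, 0, 0, 0, 0, 0]}}

```text
time_s: 19.45
tool_pos: [619.7, 241.4, 234.8]
tcp_rot: [-0.281, -3.127, 0.002]
contact_force: [-0.3, -0.1, -2.7]
width: 0.173
grasp_force: 78.1
```

```bash
python3 - <<'E'
from h import *
delta([621,240.7,165],169.67)
c=cap('scene');s=arm.get_state();print(s['contact_force'])
# block hole from top view taken with block visible: block rectangle from saved scene frame at block top plane
P=cloud(c);m=((P[...,2]>34)&(P[...,2]<46)&(abs(P[...,0]-628)<60)&(abs(P[...,1]-185)<110)).astype(np.uint8)
q=P[m>0][:,:2].astype(np.float32);r=cv2.minAreaRect(q);print(r)
E
```

```text
TCP [619.7 241.4 234.8] th 169.72 tool delta mm [-1.48 -0.41 69.77] share [-0.049 -0.014  2.326] turn share 0.0003
[ 0.15914465 -0.22242177 -2.13340988]
((630.1181640625, 186.32794189453125), (72.48978424072266, 180.674560546875), 6.598272323608398)
```

Emit:
{"op": "carry_out", "data": {"plan": [0, -0.06, -0.01, 0.6, 0, 0, 0, 0, 0.6, 0, 0, 0, 0, 0.6, 0, 0, 0, 0, 0.6, 0, 0, 0, 0, 0.6, 0, 0, 0, 0, 0.1, 0, 0, 0, 0, 0, 0, 0, 0, 0, 0.1, 0, 0, 0, 0, 0.1, 0, 0, 0, 0, 0.1, 0, 0, 0, 0, 0, 0]}}

```text
time_s: 20.6
tool_pos: [621.8, 240.6, 133.6]
tcp_rot: [-0.279, -3.129, 0.0]
contact_force: [-0.3, -0.2, -2.2]
width: 0.168
grasp_force: 78.1
```

Tip is below the block's top and nothing resists, so I continue.

Emit:
{"op": "carry_out", "data": {"plan": [0, 0, 0, 0.15, 0, 0, 0, 0, 0.15, 0, 0, 0, 0, 0.1, 0, 0, 0, 0, 0.07, 0, 0, 0, 0, 0.05, 0, 0, 0, 0, 0, 0]}}

```text
time_s: 21.2
tool_pos: [621.9, 240.6, 118.0]
tcp_rot: [-0.279, -3.129, 0.0]
contact_force: [0.8, -0.2, -1.9]
width: 0.173
grasp_force: 78.1
```

Emit:
{"op": "carry_out", "data": {"plan": [0, 0, 0, 0.04, 0, 0, 0, 0, 0.03, 0, 0, 0, 0, 0, 0]}}

```text
time_s: 21.5
tool_pos: [622.0, 240.6, 116.1]
tcp_rot: [-0.279, -3.129, 0.0]
contact_force: [0.4, 0.4, -1.7]
width: 0.175
grasp_force: 78.1
```

Emit:
{"op": "carry_out", "data": {"plan": [0, 0, 0, 0.03, 0, 0, 0, 0, 0.02, 0, 0, 0, 0, 0, 0]}}

```text
time_s: 21.8
tool_pos: [622.3, 240.7, 115.7]
tcp_rot: [0.279, 3.128, 0.0]
contact_force: [-3.1, 0.3, 5.1]
width: 0.17
grasp_force: 79.1
```

Collar is seated at the expected height. I release and rise.

Emit:
{"op": "carry_out", "data": {"plan": [0.25, 0, 0, 0, 0, 0.35, 0, 0, 0, 0, 0.5, 0, 0, 0, 0, 0.6, 0, 0, 0, 0, 0.6, 0, 0, 0, 0, 0.6, 0, 0, -0.3, 0, 0.6, 0, 0, -0.6, 0, 0.6, 0, 0, -0.9, 0, 0.6, 0, 0, -0.9, 0, 0.6, 0, 0, -0.9, 0, 0.6, 0, 0, -0.9, 0, 0.6, 0, 0, 0, 0, 0.6, 0, 0, 0, 0]}}

```text
time_s: 23.1
tool_pos: [622.4, 240.7, 250.7]
tcp_rot: [0.279, 3.127, 0.001]
contact_force: [0.5, -0.6, -0.2]
width: 0.598
grasp_force: 0.0
```

```bash
python3 - <<'E'
from h import *
p,R,a,s=pose();print(p.round(1),s['time_s'],s['contact_force'].round(1))
w=cap('wrist');c=cap('scene');t=cap('top');P=cloud(w);Z=P[...,2]
m=((Z>95)&(Z<130)&(np.hypot(P[...,0]-622,P[...,1]-240)<60)).astype(np.uint8);q=P[m>0][:,:2];print(cv2.minAreaRect(q.astype(np.float32)),np.percentile(Z[m>0],[5,50,95]))
cv2.imwrite('pics/k.png',np.hstack([cv2.resize(w['pixels'],(480,360)),cv2.resize(c['pixels'][60:300,60:380],(320,360))])[...,::-1])
P=cloud(t);m=(P[...,2]>80)&(P[...,2]<95)&(abs(P[...,0]-695)<45)&(abs(P[...,1]+235)<45);print('trinket',P[m].mean(0).round(1))
E
```

```text
[622.4 240.7 250.7] 23.1 [ 0.5 -0.6 -0.2]
((622.426025390625, 240.8905792236328), (15.75135326385498, 83.30636596679688), 79.47885131835938) [113.16870643 115.489199   116.74692249]
trinket [ 695.4 -235.1   87. ]
```

View pics/k.png

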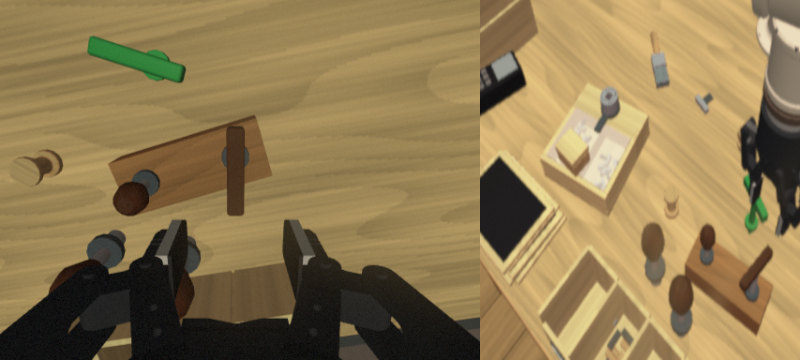

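The wrist view shows the key upright in its hole at (236,168), with its bar top at 115.5 mm, so it is fully down. The awl is standing at (131,198), the tongue lies over the lid, and the trinket hasn't moved. I hand in the job.

```bash
python3 -c "
from cell import ticket
print(ticket.sign_off())"
```

```text
the job is handed in; nothing more can be done
None
```

I handed the job in at about 23 s, with no verdict returned: my last measurements show the catch at its locked stop, the key upright and fully down in its hole, and the awl and the box on the lid undisturbed.

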